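# Draw the hinge pin, offer the press lever up to its hinge and hold it for pinning

## Task

The lever of the little bench press is to go back on its hinge. Draw the brass hinge pin out to the right until it is clear of the gap between the press's two knuckles and leave it there. Then pick up the lever, lower its knuckle into the groove between them, handle out over the base board and strap up, so that all the pin holes line up, and finish while still holding the lever there, level, for the pin to be pushed home: do not let go or set it down, do not ram the hinge, and leave the things around it where they are.

Things in the scene. Friction and masses are not known exactly. Their poses are not given: they have to be found in the camera images.
- press: bench press, fixed: pale plywood base board 250 x 130 x 18 mm (x -185 to +65 mm) with a dark wooden hinge block at its far end; steel leaf on the block with two knuckles, 24 mm in diameter, 28 mm long, in a row along y, 43 mm gap between them, pin hole 10 mm. Origin: on the counter below the middle of the gap. x from the hinge to the block's back, y along the hinge axis, z up; axis 95 mm up
- press_seat (a point): on the press's hinge axis, middle of the gap, 95 mm above the counter. Below it a V groove (45 degree sides) runs along y: a 24 mm knuckle resting in it is centred on the axis within 1 mm. The groove's front lip is 89 mm above the counter, its front face at x = -18 mm; the back wall is at x = +16 mm; block and leaf top out 107 mm up. The knuckles' gap faces have 4 mm chamfers. Axes as the press
- press_hole_left (a point): on the hinge axis, 20 mm to the left (+y) of the middle of the gap, 95 mm above the counter: where the left end of the lever's pin hole belongs (1.5 mm short of the left knuckle's face). Axes as the press
- press_hole_right (a point): the same on the right (-y) side: where the right end of the lever's pin hole belongs
- press_pin (a joint): the hinge pin, brass, 9 mm thick, sliding along the hinge axis. 0: fully in, through both knuckles and across the gap; it grows as the pin is drawn out to the right (press -y). At 0.057 its tip is level with the right knuckle's gap face (gap clear); a stop ends its travel at 0.066 and keeps it in the right knuckle. Friction about 1.5 N; it stays where it is left. Starts between 0 and 0.01
- press_pin_knob (a point): middle of the brass knob on the right-hand end of the hinge pin: 16 mm in diameter, 26 mm long along the axis, 95 mm above the counter; on the hinge axis at press y = -85 mm minus the joint value. Its inner end stands 16 mm clear of the block's side when the pin is in. Moves with the pin, axes as the press; grip it from above across its diameter (jaws closing along press x)
- press_vee_top (a point): top of a vee block with a steel rod in it, fixed on the base board below the lever's place: x = -160 to -70 mm, 40 mm wide (rod 78 mm long), nothing of it higher than 50 mm above the counter. Point at x = -115 mm, 46 mm above the counter
- lever: loose lever, 231 mm long, 0.34 kg give or take 30 percent: brown wooden bar 40 wide, 26 high (x -130 to -30 mm), turned handle to x = -219 mm, steel strap screwed on top (31 mm up) and rolled into one knuckle: 24 mm in diameter, 40 mm long, pin hole 10 mm. Lies flat, strap up, on a steel sheet 4 mm thick. Origin: underside, below the knuckle's middle. Handle along -x, y along the pin hole, z up. Pin hole 19 mm above the underside
- lever_hole_left (a point): left (+y) end of the lever's pin hole, on the knuckle's axis. Axes as the lever. In the press the lever's axes are parallel to the press's and its underside is 76 mm above the counter. The knuckle's ends have 2.5 mm chamfers
- lever_hole_right (a point): right (-y) end of the lever's pin hole
- lever_grip (a point): in the middle of the lever's wooden bar, 70 mm from the knuckle's axis towards the handle, 13 mm above the underside: a good place to grip across the 40 mm width (along the lever's y). The centre of mass is about 50 mm from the knuckle's axis
- blue_lid_jar: white jar with a blue lid, 69 mm in diameter, 77 mm high; loose bystander. Origin: centre of its underside.
- small_can_0: small white jar with a black cap, 60 mm in diameter, 85 mm high; loose bystander. Origin: centre of its underside.
- blue_pliers: pliers with blue handles lying flat, 56 x 117 x 11 mm; loose bystander. Origin: centre of the underside.
- wax_tin: flat brass-coloured tin, 62 mm in diameter, 23 mm high; loose bystander. Origin: centre of its underside.

How it is judged:
On the way, in this order (a step that is already met when the one before it is completed fails the run):
1. the hinge pin is drawn clear of the gap (56 mm or more), the lever still lying where it was (value of joint press_pin above 0.056 m and height (world z) of lever below 0.02 m), for 0.2 s.
2. the lever is picked up: gripped, its knuckle end more than 40 mm above the counter (height (world z) of lever above 0.04 m and contact force between the fingers and lever above 1 N), for 0.2 s.
At the end, for the whole second after the job is handed in: Both ends of the lever's pin hole are within 3 mm of their places on the press's hinge axis, the lever is level within 7 degrees (0.12 rad), strap up, at rest, and still held by the fingers (more than 1 N), its handle in the air; the pin is still drawn out of the gap (56 mm or more) (distance between lever_hole_left and press_hole_left below 0.003 m and distance between lever_hole_right and press_hole_right below 0.003 m and angle between lever's own z axis and vertical below 0.12 rad and contact force between the fingers and lever above 1 N and linear speed of lever below 0.02 m/s and value of joint press_pin above 0.056 m); the arm keeps its last pose, push and grip.
It fails at once if the lever is rammed into the press (more than 60 N) (contact force between lever and press above 60 N).
It fails at once if a bystander is moved more than 30 mm (distance of any of blue_lid_jar, small_can_0, blue_pliers, wax_tin from where it was at the start of the episode above 0.03 m).
It also fails if it takes over 51 s, if anything falls off the work surface, if the arm or the gripper's body presses on something with over 40 N, if the wrist force passes 120 N, or if a joint passes its speed limit or range.

## Robot

A 6-joint arm with a two-finger parallel gripper is mounted at the origin on a cart in front of the work surface, level with it; the furniture and walls round the work are solid. World frame = base frame: x ahead of the robot, y to its left, z up, the work surface at z = 0. Lengths are in m, angles in rad, forces in N, time in s.
With the tool pointing down it reaches from about 0.35 to 0.975 m from the base axis. Payload 7.1 kg.
Tool frame: the origin (TCP) lies midway between the tips of the shut fingers; the grasp point (between the pads) lies 19 mm behind it; z points along the fingers, x is the direction in which the jaws open and shut, and the axes are right-handed (so a half turn about z gives the same grasp; the last joint's range is limited). The gripper opens to 88 mm and grips with 3 to 60 N. Pads are 20 mm wide; open, the fingers measure 115 mm over their backs; the gripper's body (75 mm by 178 mm) begins 61 mm behind the grasp point.
Start: joints at [1.16, 0.423, 1.63, -0, 1.089, -0.019], TCP at [0.239, 0.578, 0.223] pointing down, gripper open.
Joint ranges: [-3, 3], [-0.9, 2.11], [0.09, 2.58], [-1.31, 4.45], [0.11, 2.69], [-2.54, 2.54]. Speed limits (rad/s): [2.39, 2.39, 3.01, 3.14, 3.14, 3.14].

## Interface

Orientations are given as a unit quaternion [w, x, y, z].
In Python, from station import move_pose, movel, movej, command_gripper, wait, inverse_kinematics, read_camera, camera_info, MotionError, job_done, get_time, get_joint_pos, get_qvel, get_effort, get_tcp_pos, get_ee_rot, get_ft_force, get_ft_torque, get_grip_width gives the robot as it stands. Calls block until the motion is done:
- move_pose(position, orientation): joint-space move of the TCP to a pose.
- movel(position, frame=None, v=0.15, until_force=None): straight line of the TCP; frame=None keeps the orientation; v is the mean speed in m/s. With until_force (N) it stops when the force on the tool has changed by that much, and returns True; else False.
- movej(angles): joint-space move.
- command_gripper(opening): opening from 0.0 (shut) to 1.0 (fully open); the grip force is fixed at half the most; returns when the fingers have stopped.
- wait(seconds).
- inverse_kinematics(position, orientation): joint angles nearest the present ones, or None.
- read_camera(name): name is "scene" or "top" or "wrist"; returns the picture (384x512x3 uint8, red, green, blue); there is no depth.
- camera_info(name): a dict with "intrinsics" (3x3 intrinsics, pixels), "T" (4x4, takes a point from camera to world coordinates); the wrist camera has in their place "tool_from_camera" (4x4, takes a point from camera to tool coordinates, whose origin is the TCP and whose axes are the tool frame's). Camera axes: x right, y up, looking along -z (the intrinsics and any distortion apply to the point x, -y, -z); pixel columns grow to the right and rows downward; lengths in m; the calibration is good to about 2 mm. A picture is of the moment at which its call begins: read the wrist's pose just before it. camera_info takes no time and is no camera call.
A pose or a line that the arm cannot do raises MotionError and nothing moves.
- job_done(): hands the job in, once; it reports no verdict.
Readings, each from a call of its own:
- get_time(): time.
- get_joint_pos(): joint angles.
- get_qvel(): joint speeds.
- get_effort(): joint torques, N m.
- get_tcp_pos(): TCP position.
- get_ee_rot(): TCP orientation.
- get_ft_force(): force on the tool from outside, world axes, zero at the start.
- get_ft_torque(): the same for the moment, N m.
- get_grip_width(): opening from 0.0 (shut) to 1.0 (fully open).
Only numpy, scipy, OpenCV 4.12 (cv2) and the standard library are available. Lean on these libraries where they do the work, as an engineer would, in place of code of your own. Each camera call takes 0.05 s, during which the arm holds its last target.

## Working session

There is one attempt and no reset: what is moved stays moved. The work goes in short steps, each a Python script; the robot and the scene stay as the last script left them, time stands still between calls to the robot, and variables do not carry over. Pictures are saved under pics/ and viewed, and the job is handed in when it is done.

```bash
ls; mkdir -p pics
python3 - <<'E'
from station import *
import cv2,numpy as np
np.set_printoptions(precision=4,suppress=True)
print(get_time(),get_tcp_pos(),get_ee_rot(),get_grip_width())
for n in ["scene","top","wrist"]:
    im=read_camera(n); cv2.imwrite(f"pics/{n}0.png",im[:,:,::-1]); print(n,camera_info(n))
print(get_time())
E
```

```text
pics
0.0 [0.2384 0.5771 0.2219] [ 0.0004  0.8312  0.5559 -0.0006] 0.9986919140096222
scene {'intrinsics': array([[482.1469,   0.    , 245.5307],
       [  0.    , 482.1469, 195.9965],
       [  0.    ,   0.    ,   1.    ]]), 'T': array([[ 0.6926,  0.354 , -0.6285, -0.1372],
       [-0.7213,  0.333 , -0.6073, -0.8649],
       [-0.0057,  0.874 ,  0.486 ,  0.6316],
       [ 0.    ,  0.    ,  0.    ,  1.    ]])}
top {'intrinsics': array([[468.9819,   0.    , 258.6405],
       [  0.    , 468.9819, 193.4107],
       [  0.    ,   0.    ,   1.    ]]), 'T': array([[-0.0002,  0.9874, -0.1583,  0.3597],
       [-0.9998,  0.0031,  0.0206, -0.1572],
       [ 0.0209,  0.1583,  0.9872,  1.3978],
       [ 0.    ,  0.    ,  0.    ,  1.    ]])}
wrist {'intrinsics': array([[335.4905,   0.    , 254.1065],
       [  0.    , 335.4905, 191.2321],
       [  0.    ,   0.    ,   1.    ]]), 'tool_from_camera': array([[ 1.    , -0.0003,  0.0003,  0.0016],
       [-0.0002, -0.9603, -0.2791, -0.076 ],
       [ 0.0003,  0.2791, -0.9603, -0.1618],
       [ 0.    ,  0.    ,  0.    ,  1.    ]])}
0.15
```

View pics/scene0.png

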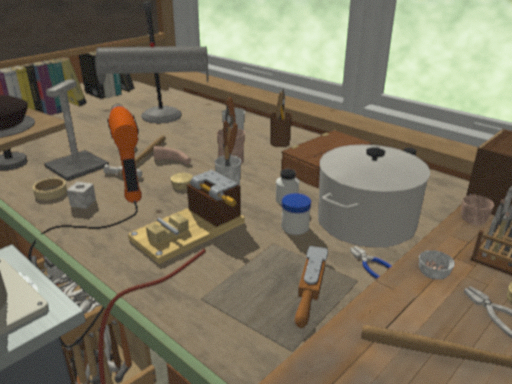

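View pics/top0.png

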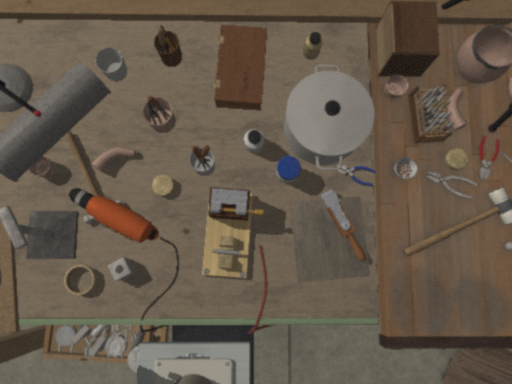

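View pics/wrist0.png

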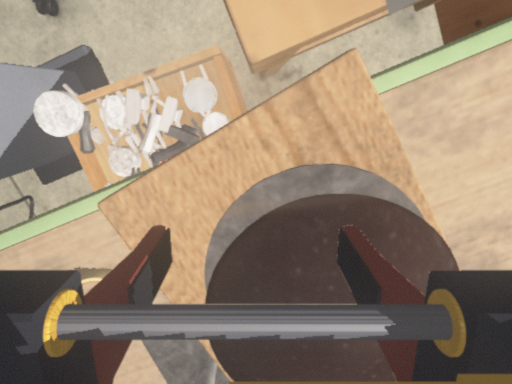

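```bash
cat > h.py <<'E'
import cv2,numpy as np
from station import *
np.set_printoptions(precision=4,suppress=True)
C=lambda n:camera_info(n)
def proj(n,P,Tc=None):
    i=C(n);T=i['T'] if Tc is None else Tc
    p=np.linalg.inv(T)@np.append(P,1);K=i['intrinsics']
    return np.array([K[0,0]*p[0]/-p[2]+K[0,2],K[1,1]*-p[1]/-p[2]+K[1,2]])
def ray(n,u,v,z,Tc=None):
    i=C(n);T=i['T'] if Tc is None else Tc;K=i['intrinsics']
    d=np.array([(u-K[0,2])/K[0,0],-(v-K[1,2])/K[1,1],-1]);d=T[:3,:3]@d;o=T[:3,3]
    return o+d*(z-o[2])/d[2]
def wristT():
    from scipy.spatial.transform import Rotation as R
    q=get_ee_rot();T=np.eye(4);T[:3,:3]=R.from_quat([q[1],q[2],q[3],q[0]]).as_matrix();T[:3,3]=get_tcp_pos()
    return T@C('wrist')['tool_from_camera']
def crop(im,x0,y0,x1,y1,s,fn):
    c=cv2.resize(im[y0:y1,x0:x1],None,fx=s,fy=s,interpolation=cv2.INTER_CUBIC);cv2.imwrite(fn,c)
E
python3 - <<'E'
from h import *
a=cv2.imread('pics/top0.png');crop(a,195,175,385,290,4.2,'pics/topc.png')
for u,v,z in [(230,192,.107),(228,245,.018),(342,222,.03),(288,168,.077),(254,140,.085),(163,185,.023),(357,175,0.01)]: print(ray('top',u,v,z))
E
```

```text
[ 0.5704 -0.1044  0.107 ]
[ 0.4279 -0.0964  0.018 ]
[ 0.4948 -0.4306  0.03  ]
[ 0.6459 -0.2694  0.077 ]
[ 0.7264 -0.1713  0.085 ]
[0.6045 0.0977 0.023 ]
[ 0.6397 -0.4843  0.01  ]
```

View pics/topc.png

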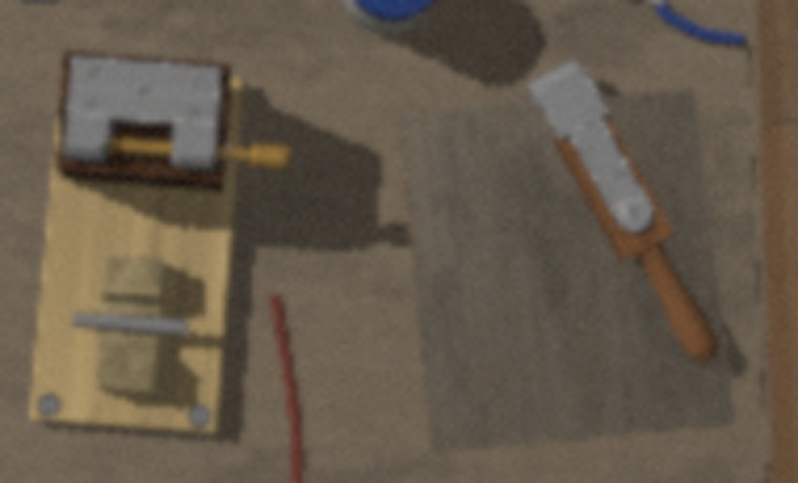

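Run:
```python
from h import *
def tri(a,b):
    M=[];r=[]
    for n,(u,v) in (('top',a),('scene',b)):
        T=C(n)['T'];K=C(n)['intrinsics'];d=T[:3,:3]@np.array([(u-K[0,2])/K[0,0],-(v-K[1,2])/K[1,1],-1]);d/=np.linalg.norm(d)
        P=np.eye(3)-np.outer(d,d);M.append(P);r.append(P@T[:3,3])
    x=np.linalg.lstsq(np.vstack(M),np.hstack(r),rcond=None)[0];return x,proj('top',x),proj('scene',x)
print(tri((80,197),(120,112)));print(tri((152,234),(133,192)))
print(tri((105,90),(207,60)));print(tri((5,165),(98,60)))
for P in ([.55,-.10],[.5,-.43]):
  for f in (0,-5,-63,-90):
    from math import *
    h=radians(f)/2
    # tool x=(cos f,sin f,0), z down
    q=[0,cos(h),sin(h),0]
    print(P,f,inverse_kinematics([*P,.28],q))
```

```text
(array([0.5446, 0.2797, 0.1864]), array([ 80.4372, 196.4065]), array([119.3078, 112.017 ]))
(array([0.4595, 0.1244, 0.025 ]), array([152.0637, 233.9081]), array([132.876 , 192.0089]))
(array([0.7942, 0.1923, 0.2992]), array([106.2466,  88.58  ]), array([205.4092,  60.1953]))
(array([0.5956, 0.4265, 0.297 ]), array([  2.8335, 167.8869]), array([100.966 ,  60.0097]))
[0.55, -0.1] 0 [-0.2011  0.2631  1.7229 -0.      1.1557 -0.2011]
[0.55, -0.1] -5 [-0.2011  0.2631  1.7229 -0.      1.1557 -0.1139]
[0.55, -0.1] -63 [-0.2011  0.2631  1.7229 -0.      1.1557  0.8984]
[0.55, -0.1] -90 [-0.2011  0.2631  1.7229 -0.      1.1557  1.3697]
[0.5, -0.43] 0 [-0.7283  0.4194  1.4967 -0.      1.2255 -0.7283]
[0.5, -0.43] -5 [-0.7283  0.4194  1.4967 -0.      1.2255 -0.6411]
[0.5, -0.43] -63 [-0.7283  0.4194  1.4967 -0.      1.2255  0.3712]
[0.5, -0.43] -90 [-0.7283  0.4194  1.4967 -0.      1.2255  0.8425]
```

Run:
```python
from h import *
from math import *
q0=get_joint_pos()
a=[.42*cos(1.16),.42*sin(1.16),.3]
q=np.array(inverse_kinematics(a,[0,cos(.58),sin(.58),0]));print(q)
movej(q); q[0]=-.2;q[5]=-.1; movej(q)
h=radians(-4)/2
move_pose([.53,-.11,.28],[0,cos(h),sin(h),0])
T=wristT();im=read_camera('wrist');cv2.imwrite('pics/w1.png',im[:,:,::-1]);np.save('w1T.npy',T)
cv2.imwrite('pics/w1b.png',cv2.resize(im[:,:,::-1],None,fx=1.55,fy=1.55,interpolation=cv2.INTER_CUBIC))
print(get_time(),get_tcp_pos(),get_ft_force())
```

```text
[ 1.1317  0.0123  1.972  -0.      1.1573 -0.0283]
3.5333 [ 0.5294 -0.1092  0.2797] [ 0.2671  0.8681 -0.0378]
```

View pics/w1b.png

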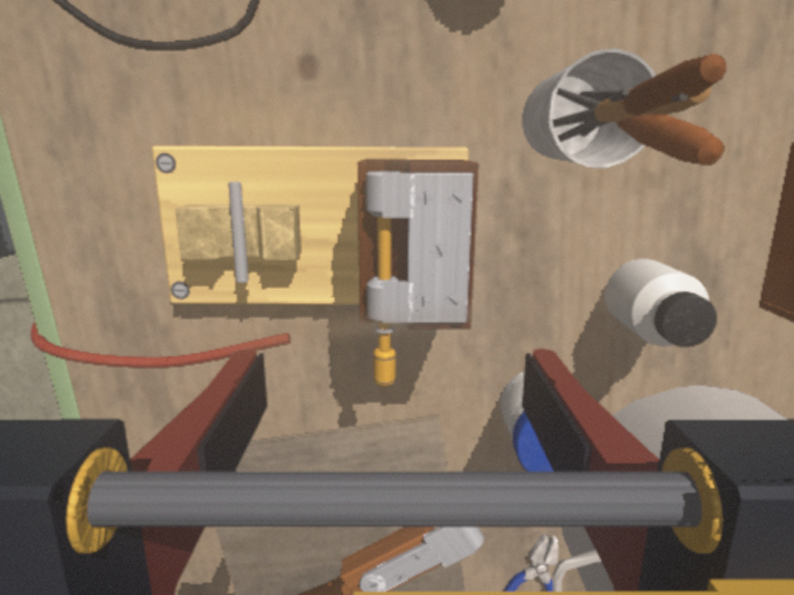

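Run:
```python
from h import *
a=cv2.imread('pics/w1.png');crop(a,90,85,310,255,3.6,'pics/w1c.png');crop(a,225,95,315,255,3.7*1,'pics/w1d.png')
```

```text
(no output)
```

View pics/w1c.png

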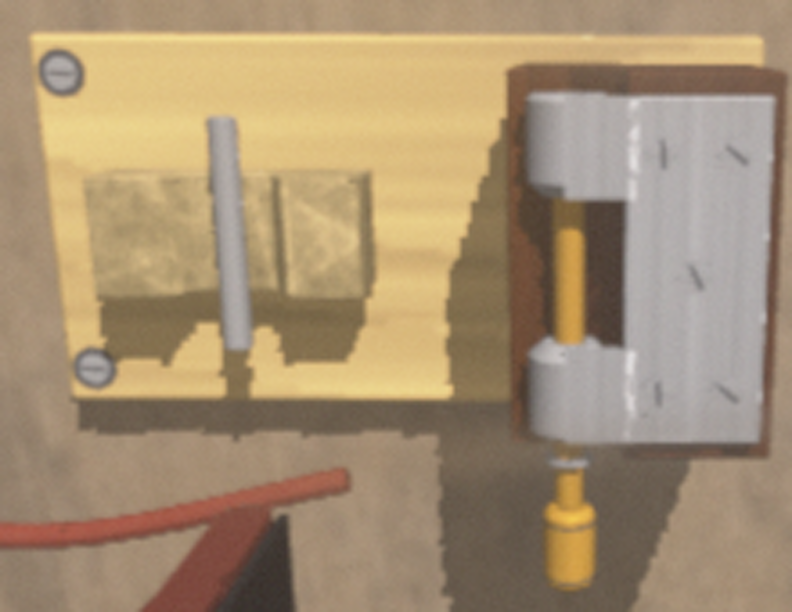

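```bash
cat > fit1.py <<'E'
from h import *
from scipy.optimize import least_squares
T=np.load('w1T.npy')
obs=[((-.185,.065,.018),(31,35)),((.065,.065,.018),(765,38)),((-.185,-.065,.018),(75,398)),
((0,.0495,.107),(569,94)),((0,-.0495,.107),(567,442)),
((0,.015,.0995),(569,215)),((0,-.015,.0995),(568,330))]
w=[1,1,1,1,1,(1,0),(1,0)]
def res(p,W=True):
    r=[]
    c,s=np.cos(p[2]),np.sin(p[2])
    for (P,o),k in zip(obs,w):
        P=np.array([p[0]+c*P[0]-s*P[1],p[1]+s*P[0]+c*P[1],P[2]])
        uv=proj('wrist',P,T);ob=(np.array(o)+.5)/3.6-.5+[90,85]
        r.append((uv-ob)*np.array(k))
    return np.concatenate(r)
s=least_squares(res,[.55,-.105,-.07],loss='soft_l1')
print(s.x,np.degrees(s.x[2]));print(res(s.x).reshape(-1,2))
p=s.x;c,sn=np.cos(p[2]),np.sin(p[2])
for px in [(570,506),(571,588),(570,548)]:
    o=(np.array(px)+.5)/3.6-.5+[90,85]
    g=ray('wrist',*o,.099,T);d=g[:2]-p[:2];print('knob',g,c*d[0]+sn*d[1],-sn*d[0]+c*d[1])
E
python3 fit1.py
```

```text
[ 0.5249 -0.0967 -0.0733] -4.200056645973587
[[-1.775  -0.7817]
 [ 0.6408 -0.5862]
 [-1.5648  0.9636]
 [-0.0441  0.3637]
 [ 0.5658  0.3319]
 [ 0.1244  0.    ]
 [ 0.4148 -0.    ]]
knob [ 0.5197 -0.1689  0.099 ] 0.00011962045872019288 -0.07241800135270404
knob [ 0.518  -0.1961  0.099 ] 0.0004213545415882522 -0.09970474876196533
knob [ 0.5187 -0.1827  0.099 ] 0.00011533034674048644 -0.08625509905651411
```

```bash
cat >> h.py <<'E'
from math import *
PR=np.array([.5249,-.0967]);YAW=-.0733
def pw(x,y,z):
    c,s=cos(YAW),sin(YAW);return [PR[0]+c*x-s*y,PR[1]+s*x+c*y,z]
def down(phi): return [0,cos(phi/2),sin(phi/2),0]
E
python3 - <<'E'
from h import *
command_gripper(.4)
move_pose(pw(0,-.0865,.15),down(YAW))
movel(pw(0,-.0865,.076),v=.1)
print(get_tcp_pos(),get_ft_force())
command_gripper(0)
print(get_grip_width()*.088,get_ft_force(),get_ft_torque(),get_time())
im=read_camera('wrist');cv2.imwrite('pics/w2.png',im[:,:,::-1])
E
```

```text
[ 0.5191 -0.1831  0.0766] [-0.4059 -0.3511  0.6018]
0.015441590807347551 [-4.5679  0.7514  6.107 ] [-0.0646  0.9336  0.0286] 6.475
```

View pics/w2.png

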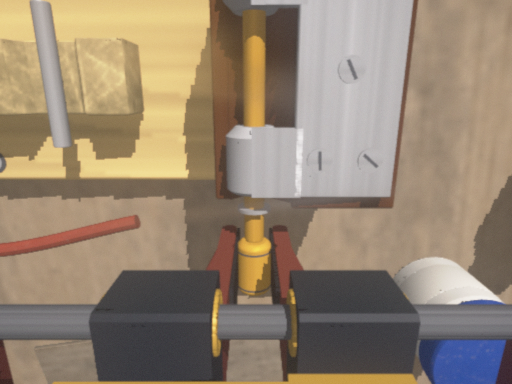

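Run:
```python
from h import *
a=get_tcp_pos()
r=movel(pw(0,-.0865-.0625,.076),v=.06)
b=get_tcp_pos();print(a,b,np.linalg.norm(b-a),get_ft_force(),get_grip_width())
im=read_camera('wrist');cv2.imwrite('pics/w3.png',im[:,:,::-1])
print(get_time())
```

```text
[ 0.5173 -0.1828  0.0763] [ 0.5128 -0.2454  0.0763] 0.06271655027720119 [-6.3815 -1.3791  5.8621] 0.17330115794859452
7.7667
```

View pics/w3.png

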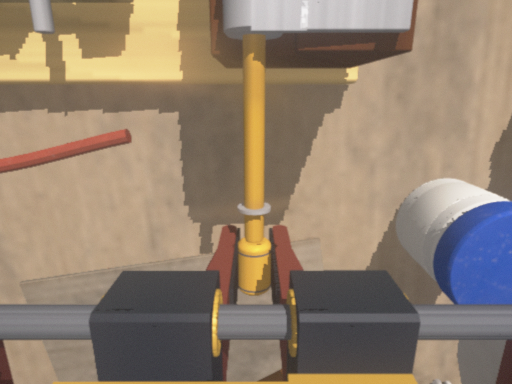

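Run:
```python
from h import *
command_gripper(.4)
print(get_ft_force())
t=get_tcp_pos(); movel([t[0],t[1],.20],v=.2)
c=ray('top',346.7,227,.025);print(c)
command_gripper(.75)
move_pose([c[0],c[1],.28],down(radians(-63)))
T=wristT();im=read_camera('wrist');cv2.imwrite('pics/w4.png',im[:,:,::-1]);np.save('w4T.npy',T)
crop(im[:,:,::-1],100,0,412,300,2,'pics/w4b.png')
im=read_camera('scene');crop(im[:,:,::-1],100,120,360,300,3,'pics/s4.png')
print(get_time(),get_tcp_pos())
```

```text
[0.244  0.3177 0.1598]
[ 0.4805 -0.4451  0.025 ]
10.7 [ 0.4807 -0.4435  0.2792]
```

View pics/w4b.png

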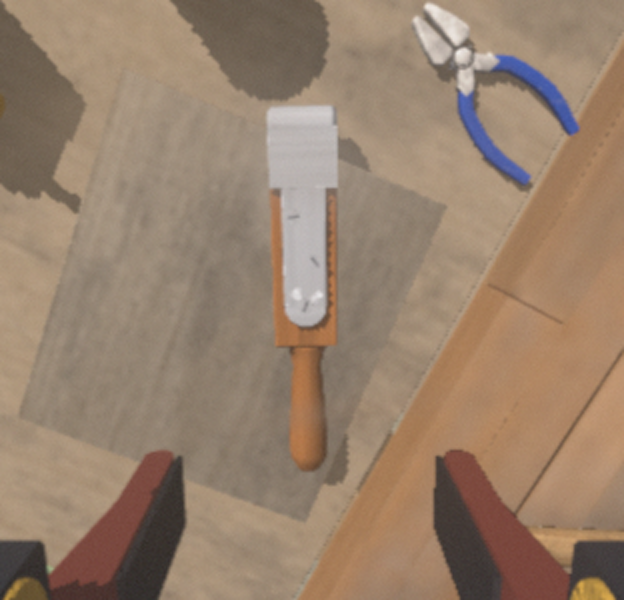

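View pics/s4.png

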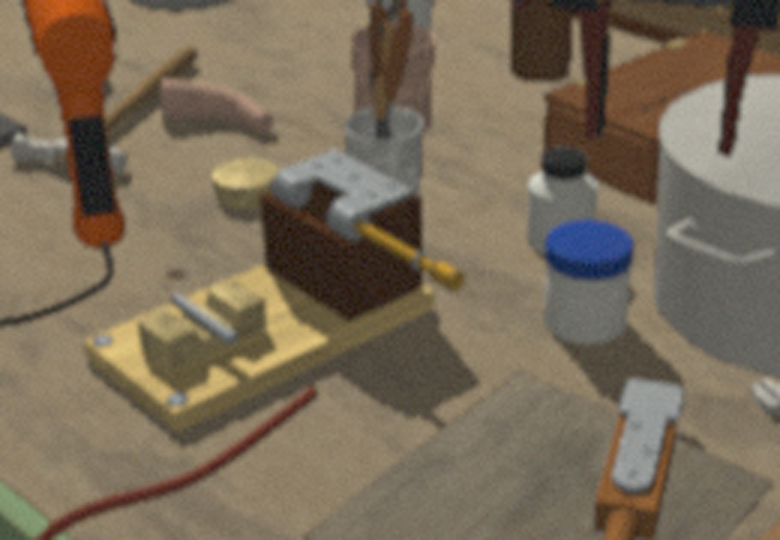

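Run:
```python
from h import *
from scipy.optimize import least_squares
T=np.load('w4T.npy')
obs=[((.012,.02,.023),(268,106)),((.012,-.02,.023),(336,106)),((-.130,.02,.030),(277,346)),((-.13,-.02,.03),(338,346)),((-.219,0,.019),(308,471)),((-.038,.02,.035),(270,188)),((-.038,-.02,.035),(338,188))]
w=[1,1,1,1,1,(1,0),(1,0)]
def res(p):
    r=[];c,s=np.cos(p[2]),np.sin(p[2])
    for (P,o),k in zip(obs,w):
        P=np.array([p[0]+c*P[0]-s*P[1],p[1]+s*P[0]+c*P[1],P[2]])
        ob=(np.array(o)+.5)/2-.5+[100,0]
        r.append((proj('wrist',P,T)-ob)*np.array(k))
    return np.concatenate(r)
s=least_squares(res,[.57,-.4,.47],loss='soft_l1')
print(s.x,np.degrees(s.x[2]));print(res(s.x).reshape(-1,2))
```

```text
[ 0.5781 -0.3893  0.4893] 28.033003478235702
[[-0.0362 -0.076 ]
 [ 0.4834 -0.6702]
 [-1.1563  0.7614]
 [ 0.1716  0.2754]
 [ 0.3853 -0.103 ]
 [-0.2389  0.    ]
 [ 0.0673  0.    ]]
```

Run:
```python
from h import *
a=cv2.imread('pics/top0.png');b=cv2.imread('pics/scene0.png')
crop(a,270,50,400,200,4,'pics/pa.png');crop(b,270,130,440,260,4,'pics/pb.png')
```

```text
(no output)
```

View pics/pa.png

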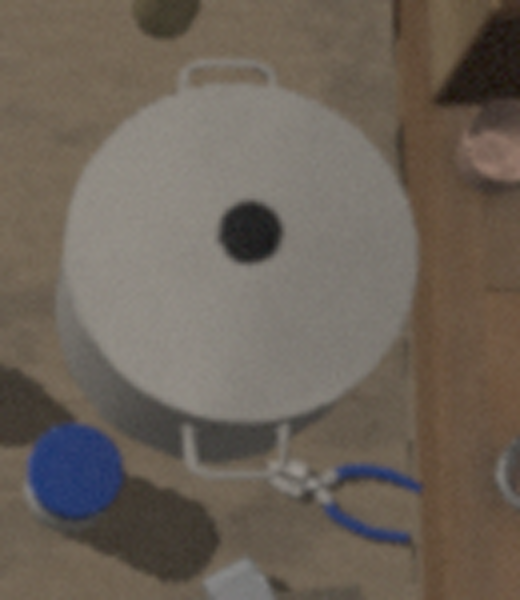

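View pics/pb.png

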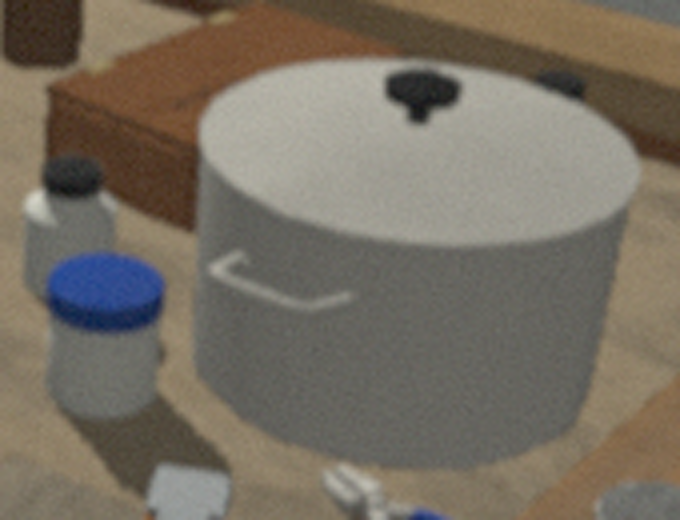

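Run:
```python
from h import *
def tri(a,b):
    M=[];r=[]
    for n,(u,v) in (('top',a),('scene',b)):
        T=C(n)['T'];K=C(n)['intrinsics'];d=T[:3,:3]@np.array([(u-K[0,2])/K[0,0],-(v-K[1,2])/K[1,1],-1]);d/=np.linalg.norm(d)
        P=np.eye(3)-np.outer(d,d);M.append(P);r.append(P@T[:3,3])
    return np.linalg.lstsq(np.vstack(M),np.hstack(r),rcond=None)[0]
print(tri((318,167.5),(323,197.5)),tri((337,168),(347.5,206.5)))
for z in(.12,.15,.18):print(ray('top',331,155,z))
L=np.array([.5781,-.3893]);y=.4893
for g in(.062,.07):
  p=L-g*np.array([cos(y),sin(y)])
  for z in (.2,.05,.007):print(g,p,inverse_kinematics([*p,z],down(y-pi/2)))
print(inverse_kinematics(pw(-.062,0,.1),down(YAW-pi/2)))
```

```text
[ 0.6388 -0.3499  0.1174] [ 0.6408 -0.4068  0.1157]
[ 0.6744 -0.387   0.12  ]
[ 0.667  -0.3816  0.15  ]
[ 0.6596 -0.3762  0.18  ]
0.062 [ 0.5234 -0.4184] [-0.6922  0.5128  1.54   -0.      1.0888  0.3893]
0.062 [ 0.5234 -0.4184] [-0.6922  0.7005  1.6072 -0.      0.8339  0.3893]
0.062 [ 0.5234 -0.4184] [-0.6922  0.7629  1.6113 -0.      0.7674  0.3893]
0.07 [ 0.5163 -0.4222] [-0.7033  0.5083  1.5477 -0.      1.0857  0.3782]
0.07 [ 0.5163 -0.4222] [-0.7033  0.697   1.6149 -0.      0.8297  0.3782]
0.07 [ 0.5163 -0.4222] [-0.7033  0.7596  1.619  -0.      0.7629  0.3782]
[-0.2217  0.4007  2.0427 -0.      0.6982  1.4224]
```

Run:
```python
from h import *
L=np.array([.5781,-.3893]);y=.4893
p=L-.068*np.array([cos(y),sin(y)])
move_pose([*p,.08],down(y-pi/2))
movel([*p,.007],v=.07,until_force=6)
print(get_tcp_pos(),get_ft_force(),get_time())
command_gripper(0)
print(get_grip_width()*.088,get_ft_force(),get_tcp_pos())
t=get_tcp_pos();np.save('grip.npy',np.array([*get_tcp_pos(),*get_ee_rot()]))
movel([t[0],t[1],t[2]+.02],v=.05)
wait(.2)
print(get_grip_width()*.088,get_ft_force(),get_ft_torque(),get_tcp_pos(),get_time())
T=wristT();im=read_camera('wrist');cv2.imwrite('pics/w5.png',im[:,:,::-1]);np.save('w5T.npy',T)
im=read_camera('scene');crop(im[:,:,::-1],200,180,400,340,4,'pics/s5.png')
```

```text
[ 0.5184 -0.4215  0.0075] [-0.1462  1.3785 -0.29  ] 12.725
0.0401280009098067 [0.5604 0.1764 2.0539] [ 0.5181 -0.4213  0.0072]
0.03971827179865291 [-0.8782 -0.1085 -3.5985] [-0.0614  0.1426  0.043 ] [ 0.5179 -0.4211  0.0268] 14.0
```

View pics/w5.png

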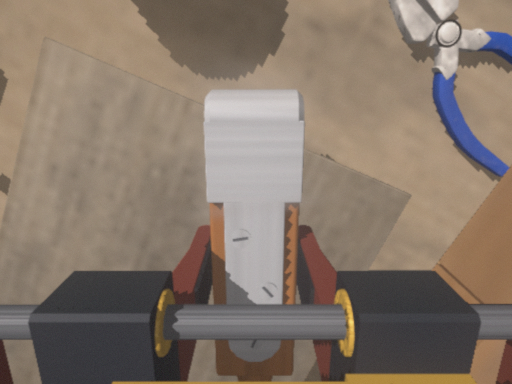

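View pics/s5.png

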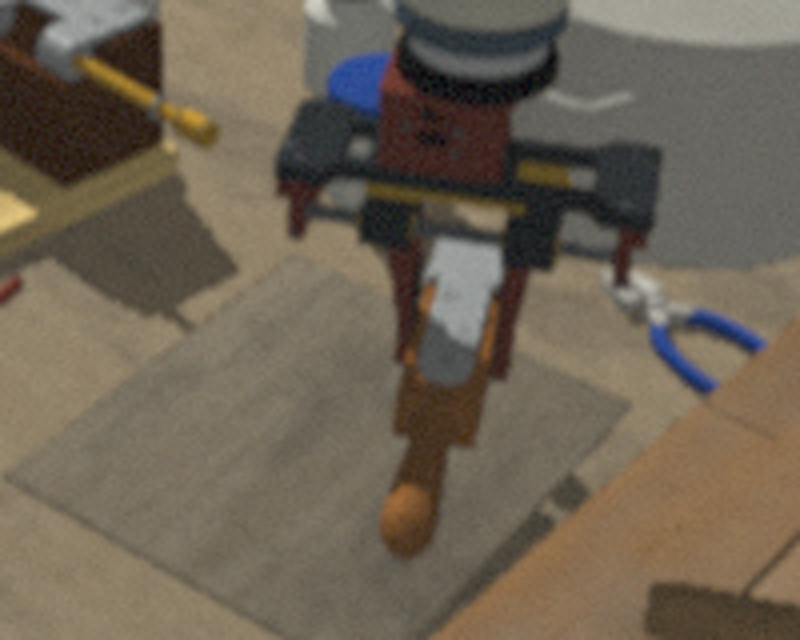

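Run:
```python
from h import *
a=cv2.imread('pics/w5.png');crop(a,180,70,330,220,5,'pics/w5c.png')
C5=C('wrist')['tool_from_camera']
def pr(P): return proj('wrist',np.array(P),C5)
# lever point (lx,ly,lz)-> tool: x=?  tool y = -lever x ; tool z = -(lz-zt) ; tool x = ly*(-1)?
# tool x dir phi=yaw-90 => -lever y
g=.068;zt=.0072-.004
for lx,ly,lz in [(.012,.02,.019),(.012,-.02,.019),(0,.02,.031),(0,-.02,.031),(0,0,.031),(0,.0175,.031),(0,-.0175,.031),(-.038,.02,.031),(-.038,-.02,.031)]:
    uv=pr([-ly,-(lx+g),-(lz-zt)]);print((lx,ly,lz),uv,((uv-[180,70])+.5)*5-.5)
```

```text
(0.012, 0.02, 0.019) [207.5992  88.777 ] [139.9962  95.8851]
(0.012, -0.02, 0.019) [303.681   88.7983] [620.4048  95.9913]
(0, 0.02, 0.031) [204.7131 120.3507] [125.5657 253.7533]
(0, -0.02, 0.031) [306.7693 120.369 ] [635.8463 253.845 ]
(0, 0, 0.031) [255.7446 120.3598] [380.7231 253.7992]
(0, 0.0175, 0.031) [211.0925 120.3518] [157.4623 253.7591]
(0, -0.0175, 0.031) [300.3916 120.3678] [603.9578 253.8392]
(-0.038, 0.02, 0.031) [208.3797 211.8034] [143.8983 711.0171]
(-0.038, -0.02, 0.031) [302.8223 211.809 ] [616.1117 711.045 ]
```

View pics/w5c.png

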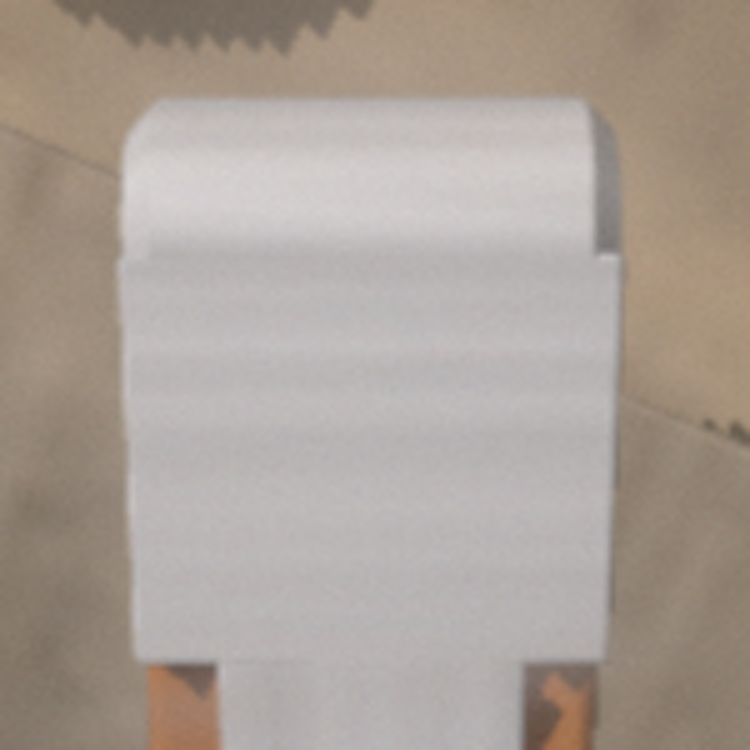

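```bash
sed -i 's/PR=np.array(\[.5249/PR=np.array([.5238/' h.py
python3 - <<'E'
from h import *
t=get_tcp_pos();movel([t[0],t[1],.16],v=.12)
movel(pw(-.068,0,.16),down(YAW-pi/2),v=.13)
movel(pw(-.068,0,.125),v=.1)
wait(.3)
print(get_time(),get_tcp_pos(),pw(-.068,0,.125),get_ee_rot(),down(YAW-pi/2),get_grip_width()*.088,get_ft_force(),get_ft_torque())
T=wristT();im=read_camera('wrist');cv2.imwrite('pics/w6.png',im[:,:,::-1]);np.save('w6T.npy',T)
crop(im[:,:,::-1],130,30,380,230,3.2,'pics/w6c.png')
im=read_camera('scene');crop(im[:,:,::-1],100,120,300,280,4,'pics/s6.png')
E
```

```text
18.8833 [ 0.4564 -0.0918  0.1255] [np.float64(0.455982596482131), np.float64(-0.09172006223989441), 0.125] [ 0.0003 -0.6807  0.7325 -0.0004] [0, 0.6807222712585942, -0.7325415956876039, 0] 0.03970489049019123 [-0.3549  0.2729 -3.8519] [-0.026   0.1654 -0.0113]
```

View pics/w6c.png

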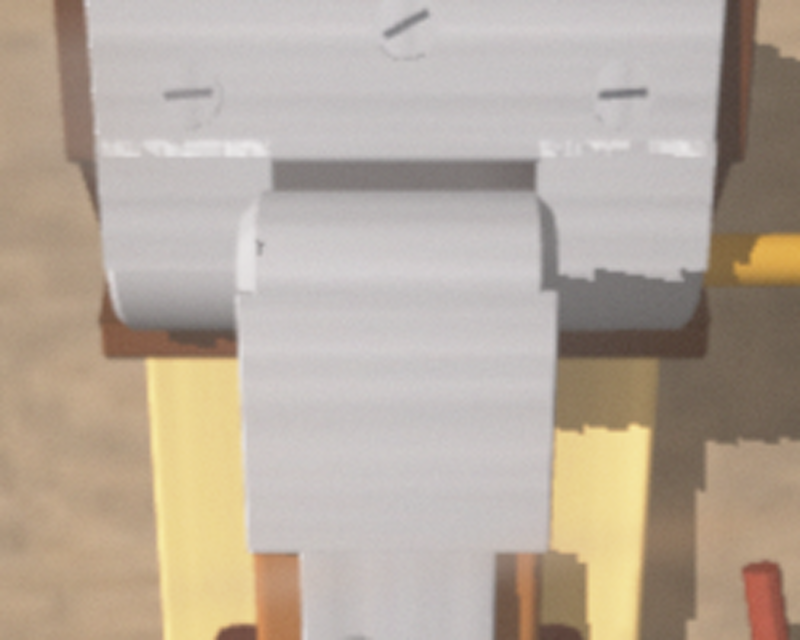

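View pics/s6.png

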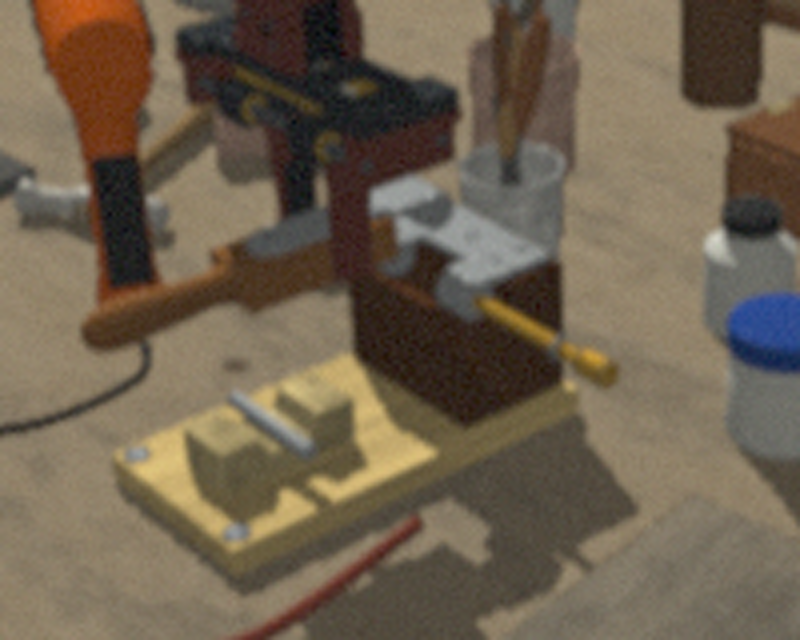

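Run:
```python
from h import *
T=np.load('w6T.npy')
f=lambda uv:(uv-[130,30]+.5)*3.2-.5
for P in [(0,-.07,.095),(0,.0215,.107),(0,-.0215,.107),(0,.0495,.107),(0,-.0495,.107),(-.018,0,.089)]: print(P,f(proj('wrist',np.array(pw(*P)),T)))
C5=C('wrist')['tool_from_camera']
print(f(proj('wrist',np.array([0,-.068,-(.031-.0032)]),C5)))
i=T@np.array([0,0,0,1]);print(i)
# pin
u=(np.array([755,261])+.5)/3.2-.5+[130,30];g=ray('wrist',*u,.097,T);c,s=cos(YAW),sin(YAW);d=g[:2]-PR;print(c*d[0]+s*d[1],-s*d[0]+c*d[1])
```

```text
(0, -0.07, 0.095) [806.1624 263.9985]
(0, 0.0215, 0.107) [274.819  267.6422]
(0, -0.0215, 0.107) [537.1397 267.6941]
(0, 0.0495, 0.107) [103.9635 267.6084]
(0, -0.0495, 0.107) [707.9112 267.7279]
(-0.018, 0, 0.089) [405.0407 362.2659]
[409.3234 285.4332]
[ 0.5335 -0.096   0.2874  1.    ]
0.000602895669463538 -0.060364657975841854
```

```bash
for i in 1 2; do python3 - <<'E'
from h import *
for k in range(2): print(C('wrist'))
E
done
```

```text
{'intrinsics': array([[335.4905,   0.    , 254.1065],
       [  0.    , 335.4905, 191.2321],
       [  0.    ,   0.    ,   1.    ]]), 'tool_from_camera': array([[ 1.    , -0.0001, -0.0004, -0.0014],
       [-0.0002, -0.9604, -0.2787, -0.0774],
       [-0.0004,  0.2787, -0.9604, -0.1618],
       [ 0.    ,  0.    ,  0.    ,  1.    ]])}
{'intrinsics': array([[335.4905,   0.    , 254.1065],
       [  0.    , 335.4905, 191.2321],
       [  0.    ,   0.    ,   1.    ]]), 'tool_from_camera': array([[ 1.    , -0.0001, -0.0004, -0.0014],
       [-0.0002, -0.9604, -0.2787, -0.0774],
       [-0.0004,  0.2787, -0.9604, -0.1618],
       [ 0.    ,  0.    ,  0.    ,  1.    ]])}
{'intrinsics': array([[335.4905,   0.    , 254.1065],
       [  0.    , 335.4905, 191.2321],
       [  0.    ,   0.    ,   1.    ]]), 'tool_from_camera': array([[ 1.    , -0.0001, -0.0004, -0.0014],
       [-0.0002, -0.9604, -0.2787, -0.0774],
       [-0.0004,  0.2787, -0.9604, -0.1618],
       [ 0.    ,  0.    ,  0.    ,  1.    ]])}
{'intrinsics': array([[335.4905,   0.    , 254.1065],
       [  0.    , 335.4905, 191.2321],
       [  0.    ,   0.    ,   1.    ]]), 'tool_from_camera': array([[ 1.    , -0.0001, -0.0004, -0.0014],
       [-0.0002, -0.9604, -0.2787, -0.0774],
       [-0.0004,  0.2787, -0.9604, -0.1618],
       [ 0.    ,  0.    ,  0.    ,  1.    ]])}
```

Run:
```python
from h import *
movel(pw(-.0675,-.0016,.110),v=.05)
wait(.2)
print(get_time(),get_tcp_pos(),pw(-.0675,-.0016,.11),get_ft_force())
im=read_camera('wrist');cv2.imwrite('pics/w7.png',im[:,:,::-1])
crop(im[:,:,::-1],130,30,380,230,3.2,'pics/w7c.png')
```

```text
19.6333 [ 0.4565 -0.0934  0.1101] [np.float64(0.4563640788548187), np.float64(-0.09335238304149211), 0.11] [ 0.0148 -0.0273 -2.5777]
```

View pics/w7c.png

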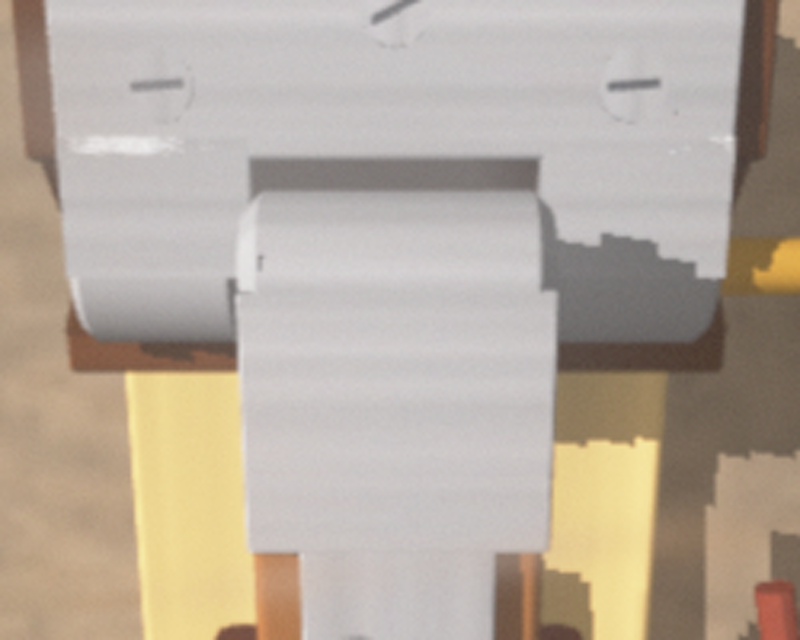

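Run:
```python
from h import *
r=movel(pw(-.0675,-.0016,.0785),v=.03,until_force=7)
wait(.3)
print(r,get_time(),get_tcp_pos(),get_ft_force(),get_ft_torque(),get_grip_width()*.088)
im=read_camera('wrist');cv2.imwrite('pics/w8.png',im[:,:,::-1])
crop(im[:,:,::-1],130,30,380,230,3.2,'pics/w8c.png')
im=read_camera('scene');crop(im[:,:,::-1],100,120,300,280,4,'pics/s8.png')
```

```text
False 21.1833 [ 0.4571 -0.0935  0.0788] [3.6083 0.1114 0.867 ] [-0.0043 -0.5839  0.0269] 0.039759011309950236
```

View pics/w8c.png

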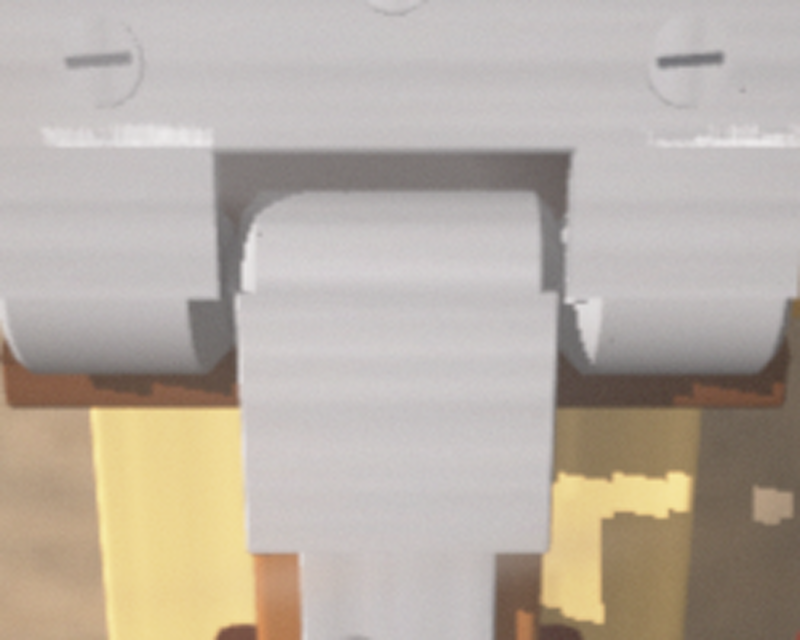

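View pics/s8.png

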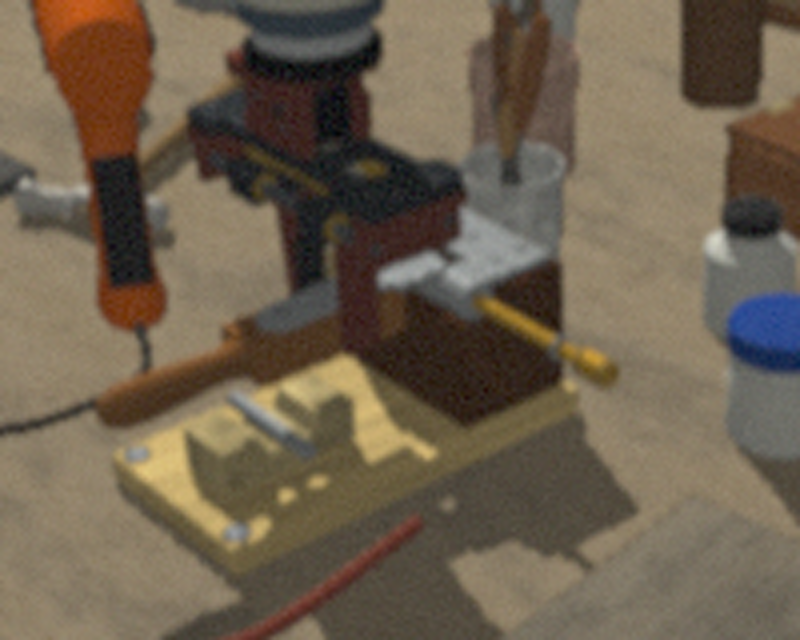

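Run:
```python
from h import *
for x,z in [(-.067,.0785),(-.0665,.0785),(-.066,.0785)]:
    movel(pw(x,-.0016,z),v=.02); wait(.2)
    print(x,z,get_tcp_pos(),get_ft_force(),get_ft_torque())
    if get_ft_force()[0]<.5: break
print(get_time())
```

```text
-0.067 0.0785 [ 0.457  -0.0934  0.0786] [ 2.0642 -0.6785  3.6902] [-0.0652 -0.6125  0.0114]
-0.0665 0.0785 [ 0.457  -0.0934  0.0784] [ 0.1659 -0.7983  3.382 ] [-0.1157 -0.2518 -0.068 ]
22.1833
```

Run:
```python
from h import *
im=read_camera('wrist');cv2.imwrite('pics/w9.png',im[:,:,::-1])
crop(im[:,:,::-1],130,30,380,230,3.2,'pics/w9c.png')
im=read_camera('scene');crop(im[:,:,::-1],110,170,270,280,5,'pics/s9.png')
print(get_ft_force(),get_grip_width()*.088)
```

```text
[ 0.1155 -0.4408  3.9287] 0.03963499661482436
```

View pics/w9c.png

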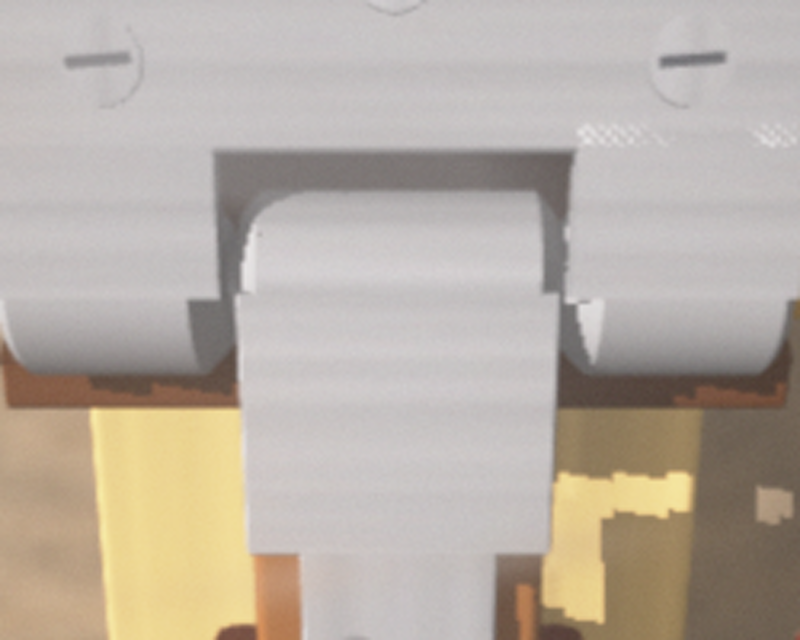

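View pics/s9.png

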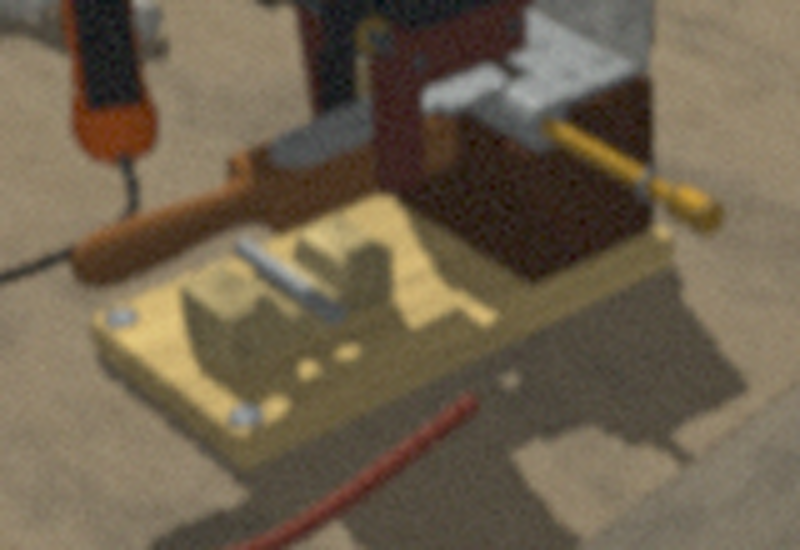

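Run:
```python
from h import *
f=lambda uv:(uv-[110,170]+.5)*5-.5
for z in (.08,.0905,.1): print(z,[f(proj('scene',np.array(pw(x,0,z)))) for x in (-.219,-.14)])
# scene cal check: knob outer end, board corner
print(f(proj('scene',np.array(pw(-.185,-.065,.018)))),f(proj('scene',np.array(pw(-.185,.065,.018)))),f(proj('scene',np.array(pw(0,-.160,.095)))))
```

```text
0.08 [array([ 76.1284, 283.4947]), array([234.6509, 218.3894])]
0.0905 [array([ 72.9587, 262.5096]), array([232.379 , 197.9997])]
0.1 [array([ 70.0634, 243.3409]), array([230.3046, 179.3826])]
[242.2817 437.5111] [ 87.5494 313.6432] [711.6091 216.6133]
```

Run:
```python
from station import *
print(get_ft_force(),get_qvel(),get_time()); job_done(); print(get_time())
```

```text
[ 0.11548575 -0.44082634  3.92869608] [ 0.00050495  0.00048344  0.00019348  0.00179932 -0.00136846 -0.00099918] 22.2833
the job is handed in; nothing more can be done
the job is handed in; nothing more can be done
```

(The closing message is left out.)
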